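# Weigh a tin on the spring balance by its bail

## Task

Weigh the sealed tin: swing its folded-down wire bail upright while the tin stays standing where it is, then lift the tin by the bail's wooden grip and hang it in the two-prong cradle of the spring balance, with the grip lying across both prongs. Lower it slowly until the balance carries the whole weight before you let go, so that the balance neither drops nor springs back with a jolt and is never pressed to its bottom stop; leave the tin hanging upright and still, and leave the other things on the bench alone.

Things in the scene. Friction and masses are not known exactly. Their poses are not given: they have to be found in the camera images.
- tin_centre (a point): Centre, half-way up, of the loose plain steel tin with fixed lid, 84 mm diameter, 80 mm tall, standing upright (z up); 0.36 to 0.84 kg with bail, unknown. The bail's hinge axis runs along y, 30 mm above this centre (70 mm above the foot); the folded bail lies on the -x side. The tin slides or tips if the bail is forced sideways
- bail_grip (a point): Middle of the bail's wooden grip: a round bar 12 mm thick, 92 mm long, along y, 105 mm from the hinge axis, joined by two 5 mm wires (up to 108 mm apart) to the tin's ears; nothing between grip and tin. Folded, its centre is about 62 mm off the tin's wall and at least 55 mm above the bench. Its axes turn with the bail; they equal the tin's at bail = 0
- bail (a joint): Angle of the bail, rad: 0 = fully folded (8 degrees below level, on its stop, on the tin's -x side), 1.711 = upright (grip straight above the tin, 175 mm above its foot), growing as it is raised. Starts at 0 to 0.3. The hinge rubs (0.027 Nm, about 0.26 N at the grip), so the bail stays where it is left; a firmly pinched grip hardly turns in the fingers, which can tip the tin
- cradle (a point): Where the grip's centre lies once seated in the balance's cradle: 295 mm above the bench when empty, sinking with it. z up, x towards the column. Two steel prongs 8 mm thick run along x at y = +34 and -34 mm, 60 mm free between for fingers, each with a flat seat 14 mm long between slopes. A grip lying along y and lowered straight down within 10 mm in x slides home
- prong_tip (a point): Midway between the tops of the upturned prong ends, 22 mm before (-x of) the seat point and 18 mm above it. The prongs go through the bail, between grip and tin: bring the tin in from the front along +x, grip above this height, then lower (13 mm free beside each prong). Behind the seat the prongs rise only 10 mm above the seat point, to a cross bar 72 mm behind it
- column (a point): Top of the balance's fixed column, 315 mm above the bench; its front face is 110 mm behind (+x of) the seat point. It is bolted down. Two low feet (12 mm high) run along the bench at y = +75 and -75 mm; the bench between them below the cradle is free
- scale (a joint): How far the balance's cradle has sunk, m: 0 empty (top stop), 0.118 at its bottom stop. A spring of 80 N/m (with about 0.15 N preload) with little damping: it sinks 0.042 to 0.101 under the tin, by the tin's unknown weight
- jar_centre (a point): Bystander: centre, half-way up, of a closed glass jar with a dark lid and no bail, 64 mm in diameter and 90 mm tall
- block_centre (a point): Bystander: centre of a wooden sanding block 100 x 55 x 35 mm, lying flat, long side along its x
- driver_grip (a point): Bystander: middle of the handle of a screwdriver lying on the bench along its x
Not all that is in view belongs to the job. Leave any blue or purple look-alike of the part that bears tin_centre alone.

How it is judged (in metres and radians):
On the way, in this order (a step that is already met when the one before it is completed fails the run):
1. the bail is upright (within 0.25 rad) while the tin still stands on the bench (not lifted more than 4 mm, within 0.1 rad of upright, within 50 mm of its start) (value of joint bail between 1.461 and 1.961 rad and height (world z) of tin_centre below 0.044 m and angle between tin_centre's own z axis and vertical below 0.1 rad and distance of tin_centre from where it was at the start of the episode below 0.05 m), for 0.2 s.
2. the tin is lifted clear of the bench by more than 60 mm (height (world z) of tin_centre above 0.1 m), for 0.1 s.
At the end, for the whole second after the job is handed in: Grip seated across both prongs (seat point within 10 mm in x, 20 mm in y, -6 to +8 mm in z, 0.15 rad), balance sunk 25 to 112 mm and still (below 0.05 m/s), tin hanging within 0.25 rad of upright and 30 mm of below the seat, robot clear (x of bail_grip in the frame of cradle between -0.01 and 0.01 m and y of bail_grip in the frame of cradle between -0.02 and 0.02 m and z of bail_grip in the frame of cradle between -0.006 and 0.008 m and value of joint scale between 0.025 and 0.112 m and angle between tin_centre's own z axis and vertical below 0.25 rad and horizontal distance between tin_centre and cradle below 0.03 m and angle between the y axis of bail_grip and the y axis of cradle, either way round below 0.15 rad and velocity of joint scale between -0.05 and 0.05 m/s); the robot touches nothing.
It fails at once if the balance is knocked or dropped on (its cradle moves faster than 0.25 m/s) (velocity of joint scale above 0.25 m/s or velocity of joint scale below -0.25 m/s).
It fails at once if the balance drops or springs back once the fingers have let go (its cradle moves faster than 0.08 m/s with the fingers touching nothing) (contact force between the fingers and anything else below 0.05 N and (velocity of joint scale above 0.08 m/s or velocity of joint scale below -0.08 m/s)).
It fails at once if the balance is pressed to its bottom stop (sunk more than 114 mm) (value of joint scale above 0.114 m).
It fails at once if the tin is tipped more than 0.5 rad (angle between tin_centre's own z axis and vertical above 0.5 rad).
It fails at once if the jar, the sanding block or the screwdriver is moved more than 20 mm (distance of any of jar_centre, block_centre, driver_grip from where it was at the start of the episode above 0.02 m).
It also fails if it takes over 72 s, if anything falls off the work surface, if the arm or the gripper's body presses on something with over 40 N, if the wrist force passes 120 N, or if a joint passes its speed limit or range.

## Robot

A 6-joint arm with a two-finger parallel gripper is mounted at the origin on the work surface. World frame = base frame: x ahead of the robot, y to its left, z up, the work surface at z = 0. Lengths are in mm, angles in rad, forces in N, time in s.
With the tool pointing down it reaches from about 275 to 1000 mm from the base axis. Payload 8.4 kg.
Tool frame: the origin (TCP) lies at the very end of the fingers, on their centre line; the grasp point (between the pads) lies r.hold_point_z behind it (r.hold_point_z is the distance from the TCP to the grasp point, in mm); x points along the fingers, z is the direction in which the jaws open and shut, and the axes are right-handed (so a half turn about x gives the same grasp; the last joint's range is limited). The gripper opens to 85 mm and grips with 20 to 120 N. Pads are 22 mm wide; open, the fingers measure 114 mm over their backs; the gripper's body (76 mm by 85 mm) begins 54 mm behind the grasp point. The pads swing forward as they close: fully open they stand 13 mm farther back than shut.
Start: joints at [1.255, 0.353, 1.633, -0, 1.155, -0.002], TCP at [192.921, 594.483, 231.281] pointing down, gripper open.
Joint ranges: [-2.63, 2.63], [-0.92, 2.1], [0.06, 2.66], [-1.3, 4.44], [0, 2.69], [-3.02, 3.02]. Speed limits (rad/s): [2.22, 2.22, 2.79, 3.14, 3.14, 3.14].

## Interface

Orientations are given as [roll, pitch, yaw] about the fixed x, y, z axes, in that order (R = Rz(yaw) Ry(pitch) Rx(roll)).
In Python, from rig import r gives the robot as it stands.
- The arm moves only by the tool jog_arm, never from a script. Its argument "series" is a list of rows, each a list of 7 numbers: the turn, a rotation vector about the tool's x, y, z in degrees, then the shift along the tool's x, y, z in cm, then the opening, from 0 (shut) to 1 (fully open). In form: [[wx, wy, wz, tx, ty, tz, fingers], ...]. A call has 1 to 20 rows; each row shifts and turns the commanded pose from where the row before left it, along the tool's axes as they then stand; what a row does not reach is not made up. A row lasts 1/10 s, in which the tool goes at most 50 mm and 8.59 degrees, less where a joint would pass 70% of its speed; a pose out of reach is approached as far as the arm can. A call with a gripper value outside its range is refused whole. The fingers move at their own pace and stop on an object; "force" is the grip in N (left out, the last holds). Time passes only in rows, so rows that do not move let the fingers close. It gives the time, the measured TCP pose, the force and the opening at its end, in the units of the state.
- r.sense(): the state, without advancing time (a new reading comes with each control period).
- r.grab_frame(name): name is "scene" or "top" or "wrist"; returns (picture, depth): 400x640x3 uint8, red, green, blue; 400x640 float32, mm along the optical axis (not along the pixel's ray), 0 where there is no reading.
- r.get_calibration(name): a dict with "mtx" (3x3 intrinsics, pixels), "position" and "rotation" of the camera in the world; the wrist camera has in their place "mount" (4x4, takes a point from camera to tool coordinates, whose origin is the TCP and whose axes are the tool frame's). Camera axes: x right, y down, z forward; pixel columns grow to the right and rows downward; lengths in mm; the calibration is good to about 2 mm. A picture is of the moment at which its call begins: read the wrist's pose just before it. get_calibration takes no time and is no camera call.
- r.sign_off(): hands the job in, once; it reports no verdict.
The state is a dict: "clock": time; "qpos": joint angles; "qvel": joint speeds; "joint_efforts": joint torques, N m; "eef_pos": TCP position; "tcp_rot": TCP orientation; "contact_force": force on the tool from outside, world axes, zero at the start; "wrist_torque": the same for the moment, N m; "opening": opening from 0.0 (shut) to 1.0 (fully open).
Only numpy, scipy, OpenCV 4.12 (cv2) and the standard library are available. Lean on these libraries where they do the work, as an engineer would, in place of code of your own. Each camera call takes 0.05 s, during which the arm holds its last target.

## Working session

There is one attempt and no reset: what is moved stays moved. The work goes in short steps, Python scripts to look and compute and a tool call to move; the robot and the scene stay as the last step left them, time stands still between calls to the robot, and variables do not carry over. Pictures are saved under pics/ and viewed, and the job is handed in when it is done.

Besides the shell and the picture viewer there is one more tool, called after "Request:" as a command line: name --pt "numbers of a row" for each row, then --argument value for the rest. jog_arm: Moves the arm, as the interface text tells. Its arguments: {"type":"object","properties":{"series":{"type":"array"},"force":{"type":"number"}},"required":["series"]}

```bash
ls; mkdir -p pics; python3 - <<'E'
from rig import r
import cv2,numpy as np
print(r.sense()); print(r.hold_point_z)
for n in ("scene","top","wrist"):
    c=r.get_calibration(n); print(n,c)
for n in ("scene","top"):
    p,d=r.grab_frame(n); cv2.imwrite(f"pics/{n}0.png",p[:,:,::-1]); np.save(f"pics/{n}0.npy",d)
E
```

```text
pics
{'clock': 0.0, 'qpos': array([ 1.25460534e+00,  3.53638008e-01,  1.63413577e+00,  4.04827161e-05,
        1.15519890e+00, -2.43408491e-03]), 'qvel': array([-3.44697370e-04, -4.55979087e-04, -8.64921316e-05,  1.04477002e-03,
       -1.47856259e-03, -1.30587357e-03]), 'joint_efforts': array([ 5.41499627e-03, -6.05250049e+01, -3.42085397e+01,  3.80984429e-04,
        9.12890100e-03,  1.47070273e-05]), 'eef_pos': array([192.75657825, 594.03281813, 230.56731555]), 'tcp_rot': array([ 3.11234362,  1.56941581, -1.91381863]), 'contact_force': array([-0.87163454,  0.87761882, -0.23057662]), 'wrist_torque': array([-0.00987688,  0.01282018, -0.0296486 ]), 'opening': 1.0037630831829298}
18.700000000000003
scene {'mtx': array([[411.13792106,   0.        , 320.29401982],
       [  0.        , 411.13792106, 199.34123591],
       [  0.        ,   0.        ,   1.        ]]), 'position': array([1279.02334733, -429.67796923,  883.42179149]), 'rotation': array([-2.25510149,  0.00707833,  1.15550328])}
top {'mtx': array([[511.15641143,   0.        , 325.37490585],
       [  0.        , 511.15641143, 190.43328224],
       [  0.        ,   0.        ,   1.        ]]), 'position': array([ 430.32389251,  -83.64217897, 1620.53680913]), 'rotation': array([-3.08139473e+00, -2.04714661e-03, -1.57979313e+00])}
wrist {'mtx': array([[292.6431807 ,   0.        , 319.94951356],
       [  0.        , 292.6431807 , 197.37830294],
       [  0.        ,   0.        ,   1.        ]]), 'mount': array([[ 6.96828530e-05, -3.08544313e-01,  9.51209967e-01,
        -1.41889599e+02],
       [-3.08833704e-04, -9.51209931e-01, -3.08544279e-01,
         7.92800509e+01],
       [ 9.99999950e-01, -2.72265452e-04, -1.61571905e-04,
         1.27077793e-01],
       [ 0.00000000e+00,  0.00000000e+00,  0.00000000e+00,
         1.00000000e+00]])}
```

View pics/scene0.png

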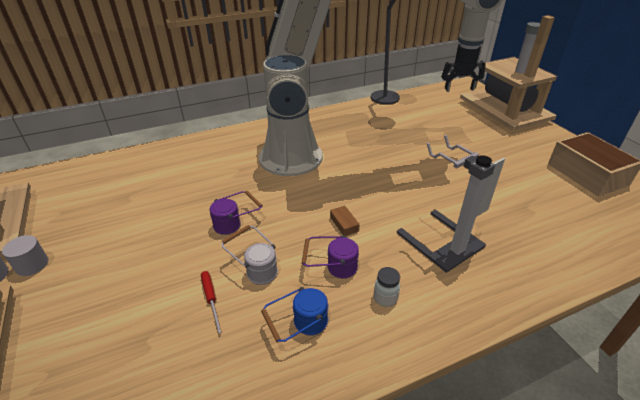

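View pics/top0.png

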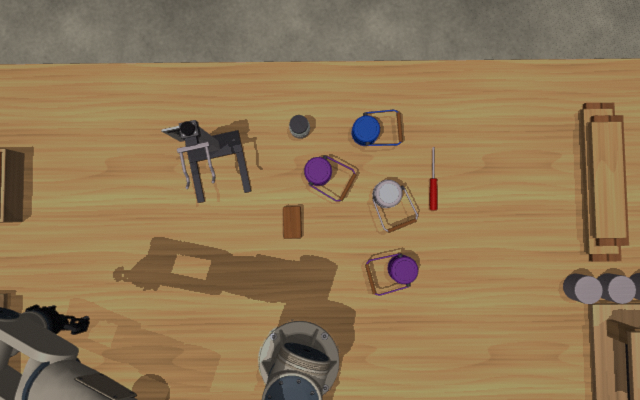

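Candidates for the tin: the steel tin at top (388,193) / scene (260,262); blue tin, top (366,130); purple tins, top (318,170) and (403,269); plain grey cans with no bail, top (587,288) and (622,288). By description I take the steel one at (388,193). Next a close crop of it.

```bash
cat > h.py <<'E'
import numpy as np,cv2
from scipy.spatial.transform import Rotation as R
from rig import r
def cam(n):
    c=r.get_calibration(n)
    if n=="wrist":
        s=r.sense(); T=np.eye(4); T[:3,:3]=R.from_euler('xyz',s['tcp_rot']).as_matrix(); T[:3,3]=s['eef_pos']
        M=T@c['mount']; return c['mtx'],M[:3,:3],M[:3,3]
    return c['mtx'],R.from_euler('xyz',c['rotation']).as_matrix(),c['position']
def plane(C,u,v,z):
    K,Rm,p=C; d=Rm@np.linalg.inv(K)@np.array([u,v,1.]); return p+d*(z-p[2])/d[2]
def pt(C,u,v,dep):
    K,Rm,p=C; return p+Rm@(np.linalg.inv(K)@np.array([u,v,1.])*dep)
def proj(C,P):
    K,Rm,p=C; q=K@(Rm.T@(np.asarray(P)-p)); return q[:2]/q[2]
def cloud(C,D):
    K,Rm,p=C; v,u=np.mgrid[:D.shape[0],:D.shape[1]]
    ray=np.stack([u,v,np.ones_like(u)],-1)@np.linalg.inv(K).T
    return (ray*D[...,None])@Rm.T+p
def tri(C1,a,C2,b):
    def ray(C,uv):
        d=C[1]@np.linalg.inv(C[0])@np.array([*uv,1.]); return C[2],d/np.linalg.norm(d)
    p1,d1=ray(C1,a);p2,d2=ray(C2,b)
    t=np.linalg.lstsq(np.stack([d1,-d2],1),p2-p1,rcond=None)[0]
    x,y=p1+t[0]*d1,p2+t[1]*d2
    return (x+y)/2,np.linalg.norm(x-y)
E
python3 - <<'E'
import cv2,numpy as np
a=cv2.imread('pics/scene0.png');b=cv2.imread('pics/top0.png')
A=lambda im,x,y,w,h,s:cv2.resize(im[y:y+h,x:x+w],None,fx=s,fy=s,interpolation=cv2.INTER_CUBIC)
cv2.imwrite('pics/c1.png',np.hstack([A(a,205,205,80,90,5),A(b,350,165,80,90,5)]))
cv2.imwrite('pics/c2.png',np.hstack([A(a,390,120,130,150,3),A(b,150,105,130,150,3)]))
E
```

```text
(no output)
```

View pics/c1.png

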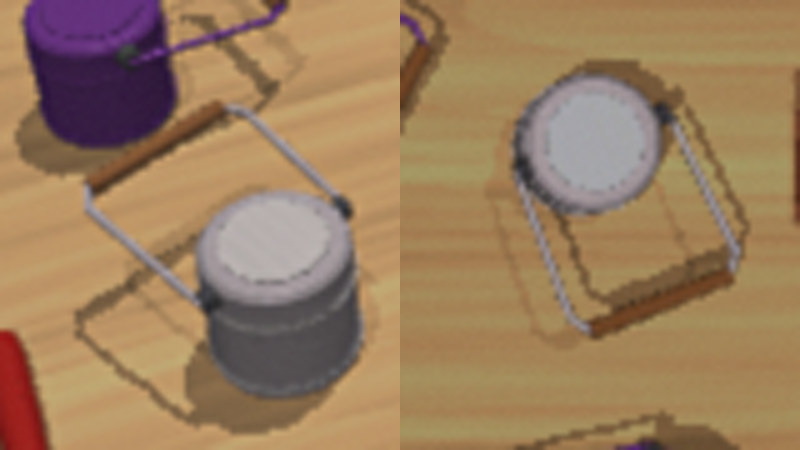

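View pics/c2.png

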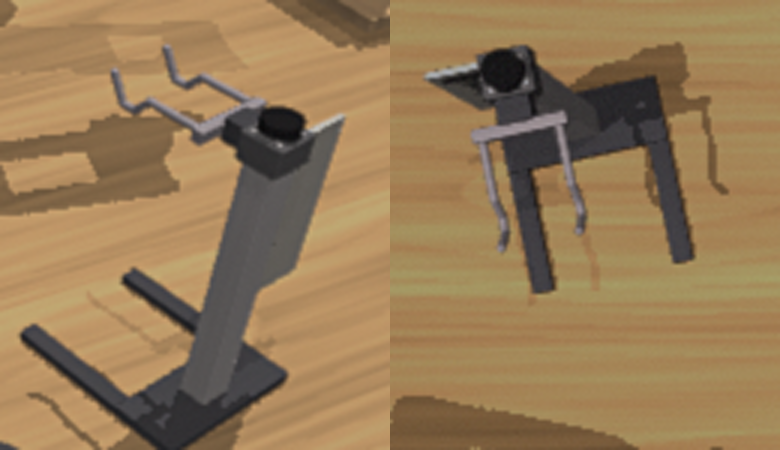

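Crop shows the steel tin with dark ears and white wires, its bail folded low, grip ends at top about (389,231) and (417,220), and scene about (250,226) and (223,242). The balance's prongs run down-image in the top view, seats about (167+50, 105+70)/… Next the numbers.

```bash
cat > m1.py <<'E'
from h import *
P={n:cv2.imread(f'pics/{n}0.png') for n in('scene','top')}
D={n:np.load(f'pics/{n}0.npy') for n in('scene','top')}
C={n:cam(n) for n in P}
# grip ends
for a,b in(((250,226.4),(389,231)),((223,242),(417,220))):
    print('grip end tri',tri(C['scene'],a,C['top'],b))
W={n:cloud(C[n],D[n]) for n in P}
# bench check
for n,uv in(('top',(300,250)),('top',(480,330)),('scene',(100,300)),('scene',(350,170))):
    print(n,W[n][uv[1],uv[0]])
# lid
X=W['top'][175:215,370:408].reshape(-1,3); s=X[(X[:,2]>70)&(X[:,2]<90)]
print('lid',s.mean(0),s.min(0),s.max(0),len(s)); 
(cx,cy),rad=cv2.minEnclosingCircle(s[:,:2].astype(np.float32));print(cx,cy,rad)
X=W['scene'][230:290,235:285].reshape(-1,3); s=X[(X[:,2]>70)&(X[:,2]<90)]
(cx,cy),rad=cv2.minEnclosingCircle(s[:,:2].astype(np.float32));print('scene lid',cx,cy,rad,s[:,2].mean())
# grip wood by brown mask
for n,(x,y,w,h) in(('top',(380,210,45,28)),('scene',(215,220,40,28))):
    im=P[n][y:y+h,x:x+w]; hsv=cv2.cvtColor(im,cv2.COLOR_BGR2HSV)
    X=W[n][y:y+h,x:x+w]; m=(X[...,2]>35)&(X[...,2]<160)&(hsv[...,1]>110)&(hsv[...,2]<170)
    s=X[m]; c=s.mean(0); u,sv,vt=np.linalg.svd(s-c); t=(s-c)@vt[0]
    print(n,'grip',c,vt[0],t.min(),t.max(),len(s),np.median(s[:,2]))
# prongs
for n,(x,y,w,h) in(('top',(165,140,65,60)),('scene',(420,130,70,50))):
    X=W[n][y:y+h,x:x+w]; m=(X[...,2]>270)&(X[...,2]<345)
    o=np.zeros((h,w),np.uint8);o[m]=255;cv2.imwrite(f'pics/prong_{n}.png',cv2.resize(np.hstack([cv2.cvtColor(o,cv2.COLOR_GRAY2BGR),P[n][y:y+h,x:x+w]]),None,fx=6,fy=6,interpolation=cv2.INTER_NEAREST))
    np.save(f'pics/pr_{n}.npy',X[m]); 
    for row in range(0,h,3):
        c=np.where(m[row])[0]
        print(n,y+row,[(x+k,*X[row,k].round().astype(int)) for k in c[::2]][:9])
E
python3 m1.py
```

```text
grip end tri (array([ 400.46488883, -274.0305097 ,   77.49959596]), np.float64(8.38606295600987))
grip end tri (array([ 432.41471726, -359.37181947,   78.68166477]), np.float64(7.046571768243714))
top [340.36736007  -6.02193883  -2.15922356]
top [  86.27066423 -567.70091051   -1.22516885]
scene [ 428.87115733 -695.13823111   -1.48182967]
scene [175.46284879 170.67642852   1.92024489]
lid [ 512.17506119 -277.00508135   80.10855899] [ 450.58935475 -335.54860259   70.43139692] [ 553.76485255 -231.08248741   89.54169292] 650
497.58843994140625 -280.050048828125 57.790130615234375
scene lid 484.812255859375 -287.0831298828125 77.01741790771484 79.29904486691923
top grip [ 416.99238967 -316.70461062   82.5235486 ] [-0.3671412   0.92998949  0.01808007] -44.83797954441835 44.70624648482589 120 82.65136173029384
scene grip [ 372.40383908 -322.11987246   65.0717236 ] [0.93998257 0.11339788 0.32182865] -74.47712299559176 67.59664225778731 255 75.14448278168823
top 140 [(np.int64(185), np.int64(643), np.int64(274), np.int64(312)), (np.int64(187), np.int64(643), np.int64(269), np.int64(312)), (np
[... 10886 characters left out ...]
(300)), (np.int64(485), np.int64(698), np.int64(258), np.int64(297)), (np.int64(487), np.int64(695), np.int64(268), np.int64(292))]
scene 178 [(np.int64(470), np.int64(667), np.int64(245), np.int64(271)), (np.int64(472), np.int64(673), np.int64(246), np.int64(274)), (np.int64(474), np.int64(677), np.int64(248), np.int64(277)), (np.int64(476), np.int64(680), np.int64(251), np.int64(278)), (np.int64(478), np.int64(689), np.int64(248), np.int64(284)), (np.int64(480), np.int64(696), np.int64(247), np.int64(289)), (np.int64(482), np.int64(700), np.int64(249), np.int64(291)), (np.int64(484), np.int64(698), np.int64(258), np.int64(287)), (np.int64(486), np.int64(689), np.int64(276), np.int64(276))]
```

```bash
cat > m2.py <<'E'
from h import *
np.set_printoptions(precision=3,suppress=True)
C={n:cam(n) for n in('scene','top')}
for n,(x,y,w,h),z in(('top',(360,160,60,60),80),('scene',(230,235,60,60),80)):
    im=cv2.imread(f'pics/{n}0.png')[y:y+h,x:x+w]; hsv=cv2.cvtColor(im,cv2.COLOR_BGR2HSV)
    m=((hsv[...,1]<45)&(hsv[...,2]>140)).astype(np.uint8); m=cv2.morphologyEx(m,cv2.MORPH_OPEN,np.ones((5,5)))
    cs,_=cv2.findContours(m,cv2.RETR_EXTERNAL,cv2.CHAIN_APPROX_NONE); c=max(cs,key=cv2.contourArea)
    e=cv2.fitEllipse(c); u,v=e[0][0]+x,e[0][1]+y
    print(n,'lid ellipse',u,v,e[1],plane(C[n],u,v,z))
    pts=np.array([plane(C[n],a+x,b+y,z)[:2] for a,b in c[:,0]]); print('circle',cv2.minEnclosingCircle(pts.astype(np.float32)))
Rt=R.from_euler('xyz',r.sense()['tcp_rot']).as_matrix(); print(Rt)
E
python3 m2.py
```

```text
top lid ellipse 388.04574966430664 192.82917404174805 (23.04261589050293, 24.343111038208008) [ 514.216 -276.775   80.   ]
circle ((513.808837890625, -277.3255310058594), 37.613521575927734)
scene lid ellipse 259.1034297943115 252.6271743774414 (17.571992874145508, 29.663284301757812) [ 514.396 -277.398   80.   ]
circle ((516.6707763671875, -277.4522705078125), 39.17095184326172)
[[-0.    -0.951  0.309]
 [-0.001  0.309  0.951]
 [-1.     0.    -0.001]]
```

Tin centre: top and scene rays give (514.2,−276.8) and (514.4,−277.4), so they agree. Grip centre is about (417,−317,76), 105 mm from the hinge as it should be, and tin yaw is about 0.38. Prongs: yaw about 0.195, seat about (552,241), surface z about 289. I'll turn and travel towards the tin.

Request:
jog_arm --pt "4.2 0 0 0 0 0 0.5" --pt "4.2 0 0 0 0 0 0.5" --pt "4.2 0 0 0 0 0 0.5" --pt "4.2 0 0 0 0 0 0.5" --pt "4.2 0 0 0 0 0 0.5" --pt "4.2 0 0 0 0 0 0.5" --pt "4.2 0 0 0 0 0 0.5" --pt "4.2 0 0 0 0 0 0.5" --pt "4.2 0 0 0 0 0 0.5" --pt "4.2 0 0 0 0 0 0.5" --pt "4.2 0 0 0 0 0 0.5" --pt "4.2 0 0 0 0 0 0.5" --pt "0 0 0 0 -2 -0.4 0.5" --pt "0 0 0 0 -3.87 -0.775 0.5" --pt "0 0 0 0 -3.87 -0.775 0.5" --pt "0 0 0 0 -3.87 -0.775 0.5"

```text
clock: 1.7
eef_pos: [217.6, 456.3, 230.8]
tcp_rot: [-2.305, 1.57, -1.928]
contact_force: [0.4, -0.1, -0.3]
opening: 0.502
```

```bash
cat > st.py <<'E'
from h import *
np.set_printoptions(precision=3,suppress=True)
s=r.sense()
for k in('clock','qpos','eef_pos','tcp_rot','contact_force','wrist_torque','opening'): print(k,s[k])
print(R.from_euler('xyz',s['tcp_rot']).as_matrix())
E
python3 st.py
```

```text
clock 1.7
qpos [ 1.123  0.168  1.885 -0.     1.09   0.745]
eef_pos [217.605 456.268 230.762]
tcp_rot [-2.305  1.57  -1.928]
contact_force [ 0.362 -0.14  -0.266]
wrist_torque [ 0.013 -0.037 -0.045]
opening 0.5017611208560074
[[-0.    -0.369  0.929]
 [-0.001  0.929  0.369]
 [-1.    -0.001 -0.001]]
```

Request:
jog_arm --pt "0 0 0 0 -3.96 -0.78 0.5" --pt "0 0 0 0 -3.96 -0.78 0.5" --pt "0 0 0 0 -3.96 -0.78 0.5" --pt "0 0 0 0 -3.96 -0.78 0.5" --pt "0 0 0 0 -3.96 -0.78 0.5" --pt "0 0 0 0 -3.96 -0.78 0.5" --pt "0 0 0 0 -3.96 -0.78 0.5" --pt "0 0 0 0 -3.96 -0.78 0.5" --pt "0 0 0 0 -3.96 -0.78 0.5" --pt "0 0 0 0 -3.96 -0.78 0.5" --pt "0 0 0 0 -3.96 -0.78 0.5" --pt "0 0 0 0 -3.96 -0.78 0.5" --pt "0 0 0 0 -3.96 -0.78 0.5" --pt "0 0 0 0 -3.96 -0.78 0.5" --pt "0 0 0 0 -3.96 -0.78 0.5" --pt "0 0 0 0 -3.96 -0.78 0.5" --pt "0 0 0 0 -3.96 -0.78 0.5" --pt "0 0 0 0 -3.96 -0.78 0.5" --pt "0 0 0 0 -3.96 -0.78 0.5" --pt "0 0 0 0 -3.96 -0.78 0.5"

```text
clock: 3.7
eef_pos: [364.3, -337.5, 231.0]
tcp_rot: [1.763, 1.57, 2.14]
contact_force: [0.6, 0.3, 0.6]
opening: 0.5
```

```bash
python3 st.py; python3 - <<'E'
from h import *
c=cam('wrist');p,d=r.grab_frame('wrist');cv2.imwrite('pics/w1.png',p[:,:,::-1]);np.save('pics/w1.npy',d)
import pickle;pickle.dump(c,open('pics/w1.pkl','wb'))
E
```

```text
clock 3.7
qpos [-0.75   0.153  1.902  0.     1.087 -1.127]
eef_pos [ 364.322 -337.519  230.976]
tcp_rot [1.763 1.57  2.14 ]
contact_force [0.618 0.272 0.581]
wrist_torque [-0.008  0.002 -0.021]
opening 0.49953966516385545
[[-0.    -0.368  0.93 ]
 [ 0.     0.93   0.368]
 [-1.     0.    -0.   ]]
```

View pics/w1.png

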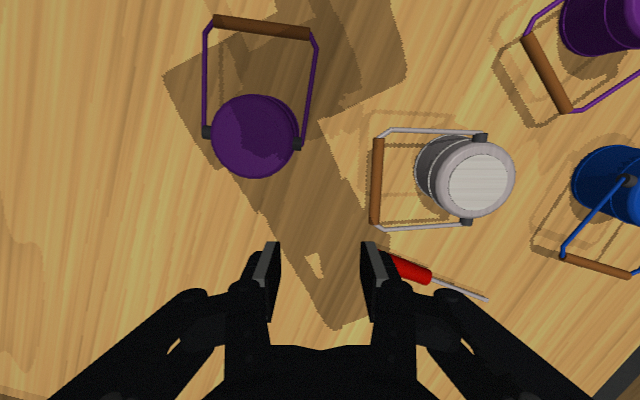

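Wrist view: the steel tin's grip runs from about (378,139) to (373,224), lid about (480,178); the red driver handle is at about (412,268), low on the bench. I'll cross-check the grip with the depth.

```bash
python3 - <<'E'
from h import *
import pickle
np.set_printoptions(precision=2,suppress=True)
c=pickle.load(open('pics/w1.pkl','rb'));d=np.load('pics/w1.npy');im=cv2.imread('pics/w1.png')
x,y,w,h=365,132,25,98
hsv=cv2.cvtColor(im[y:y+h,x:x+w],cv2.COLOR_BGR2HSV);X=cloud(c,d)[y:y+h,x:x+w]
m=(hsv[...,1]>120)&(X[...,2]>55)
s=X[m];cc=s.mean(0);u,sv,vt=np.linalg.svd(s-cc);t=(s-cc)@vt[0]
print('grip',cc,vt[0],t.min(),t.max(),len(s),s[:,2].max())
v,uu=np.where(m);print('mask centre',uu.mean()+x,v.mean()+y,plane(c,uu.mean()+x,v.mean()+y,76))
top=cam('top');t2=np.array([403.,225.5]);print(tri(c,(uu.mean()+x,v.mean()+y),top,proj(top,[417,-316.7,77])))
lid=(cloud(c,d)[...,2]>74)&(cloud(c,d)[...,2]<86); lid[:, :415]=0;lid[:,520:]=0;lid[:130]=0;lid[225:]=0
print('lid',cv2.minEnclosingCircle(cloud(c,d)[lid][:,:2].astype(np.float32)),np.median(cloud(c,d)[lid],0))
sc=cloud(c,d)[255:300,385:430];k=sc[...,2]>12;print('driver',sc[k].mean(0),sc[k][:,2].max())
E
```

```text
grip [ 415.75 -313.83   83.43] [ 0.4  -0.89 -0.21] -137.91710276245652 52.89609445201619 1019 372.90040216669286
mask centre 375.4435721295388 180.28851815505396 [ 417.55 -314.45   76.  ]
(array([ 417.09, -315.4 ,   77.56]), np.float64(2.4051258128474298))
lid ((492.2782287597656, -274.74066162109375), 63.776309967041016) [ 510.19 -274.77   79.79]
driver [ 447.7  -359.66  170.05] 372.90040216669286
```

Grip (417,−315.5,77) agrees across three views. I tilt the tool 45° so the fingers point at the grip and the hinge.

Request:
jog_arm --pt "0 -5 0 0 0 0 0.5" --pt "0 -5 0 0 0 0 0.5" --pt "0 -5 0 0 0 0 0.5" --pt "0 -5 0 0 0 0 0.5" --pt "0 -5 0 0 0 0 0.5" --pt "0 -5 0 0 0 0 0.5" --pt "0 -5 0 0 0 0 0.5" --pt "0 -5 0 0 0 0 0.5" --pt "0 -5 0 0 0 0 0.5" --pt "0 0 0 1.4 0.02 -1.4 0.5" --pt "0 0 0 1.4 0.02 -1.4 0.5" --pt "0 0 0 1.4 0.02 -1.4 0.5" --pt "0 0 0 1.4 0.02 -1.4 0.5" --pt "0 0 0 1.3 0.02 -1.2 0.5" --pt "0 0 0 0 0 0 0.5" --pt "0 0 0 0 0 0 0.5"

```text
clock: 5.35
eef_pos: [364.8, -334.5, 134.5]
tcp_rot: [0.002, 0.785, 0.379]
contact_force: [0.2, -0.0, -0.2]
opening: 0.5
```

```bash
python3 st.py; python3 - <<'E'
from h import *
import pickle
c=cam('wrist');p,d=r.grab_frame('wrist');cv2.imwrite('pics/w2.png',p[:,:,::-1]);np.save('pics/w2.npy',d);pickle.dump(c,open('pics/w2.pkl','wb'))
E
```

```text
clock 5.35
qpos [-1.256  0.393  2.153  1.02   0.976 -2.398]
eef_pos [ 364.835 -334.467  134.488]
tcp_rot [0.002 0.785 0.379]
contact_force [ 0.202 -0.009 -0.186]
wrist_torque [-0.148  0.253 -0.005]
opening 0.5000292477793121
[[ 0.657 -0.368  0.658]
 [ 0.261  0.93   0.26 ]
 [-0.707  0.001  0.707]]
```

View pics/w2.png

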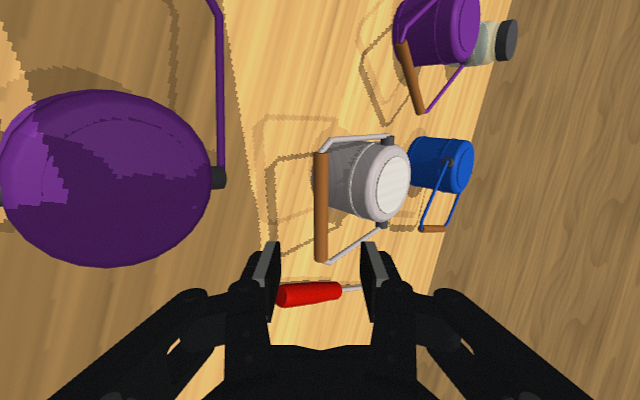

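```bash
python3 - <<'E'
from h import *
import pickle
np.set_printoptions(precision=1,suppress=True)
c=pickle.load(open('pics/w1.pkl','rb'))
print('purple lid (w1)',plane(c,255,137,80), 'edges',plane(c,297,140,80),plane(c,255,178,80))
print('top',plane(cam('top'),403.5,268.5,80))
s=r.sense();Rt=R.from_euler('xyz',s['tcp_rot']).as_matrix();p=s['eef_pos']
G=np.array([417,-315.5,77.])
print('to grip in tool', Rt.T@(G-p))
c2=pickle.load(open('pics/w2.pkl','rb'))
im=cv2.imread('pics/w2.png');x,y,w,h=308,150,26,115
hsv=cv2.cvtColor(im[y:y+h,x:x+w],cv2.COLOR_BGR2HSV);X=cloud(c2,np.load('pics/w2.npy'))[y:y+h,x:x+w]
m=(hsv[...,1]>140)&(hsv[...,2]<190)&(X[...,2]>60)&(X[...,2]<100);X=X[m];print('grip w2',X.mean(0),len(X),np.ptp(X,0), Rt.T@(X.mean(0)-p))
E
```

```text
purple lid (w1) [ 287.4 -317.4   80. ] edges [ 326.9 -305.    80. ] [ 300.1 -357.2   80. ]
top [ 287.  -319.3   80. ]
to grip in tool [80.2 -1.2 -1.8]
grip w2 [ 413.9 -314.2   81. ] 1532 [40.6 88.6 11.5] [75.7  1.1 -0.6]
```

Request:
jog_arm --pt "0 0 0 0 -0.1 -0.15 0.35" --pt "0 0 0 0 0 0 0.35" --pt "0 0 0 1.4 0 0 0.35" --pt "0 0 0 1.4 0 0 0.35" --pt "0 0 0 1.4 0 0 0.35" --pt "0 0 0 1.4 0 0 0.35" --pt "0 0 0 1.4 0 0 0.35" --pt "0 0 0 1.4 0 0 0.35" --pt "0 0 0 1.4 0 0 0.35" --pt "0 0 0 0 0 0 0.35" --pt "0 0 0 0 0 0 0.25" --pt "0 0 0 0 0 0 0.25" --pt "0 0 0 0 0 0 0.25"

```text
clock: 6.7
eef_pos: [428.5, -310.8, 64.4]
tcp_rot: [-0.001, 0.785, 0.376]
contact_force: [0.3, -0.0, -0.5]
opening: 0.254
```

```bash
python3 st.py; python3 - <<'E'
from h import *
import pickle
c=cam('wrist');p,d=r.grab_frame('wrist');np.save('pics/w3.npy',d);pickle.dump(c,open('pics/w3.pkl','wb'))
q,d2=r.grab_frame('scene')
cv2.imwrite('pics/w3.png',np.vstack([p[100:400,:,::-1][:, 100:540],cv2.resize(q[190:300,170:331,::-1],(440,300))]))
E
```

```text
clock 6.7
qpos [-1.104  0.544  2.164  1.244  0.838 -2.546]
eef_pos [ 428.52  -310.794   64.389]
tcp_rot [-0.001  0.785  0.376]
contact_force [ 0.253 -0.006 -0.487]
wrist_torque [-0.06   0.332 -0.026]
opening 0.2537260127851675
[[ 0.658 -0.368  0.657]
 [ 0.26   0.93   0.261]
 [-0.707 -0.001  0.707]]
```

View pics/w3.png

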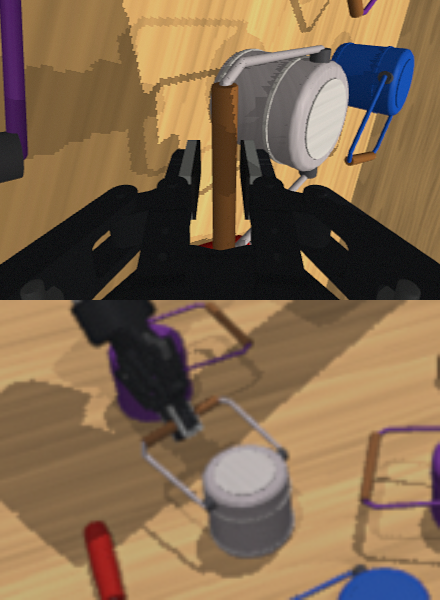

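Wrist view: the wooden grip stands between the pads with a small gap on each side, at mid length (crop about (225,165)). The scene crop confirms the fingers straddle the steel tin's grip. Now I work out the arc rows about the hinge.

```bash
cat > arc.py <<'E'
from h import *
s=r.sense();Rt=R.from_euler('xyz',s['tcp_rot']).as_matrix();p=s['eef_pos']
H=np.array([514.3,-277.1,70.]);bx=np.array([.93,.368,0]);zz=np.array([0,0,1.])
N=36
def pose(th,ph):
    d=np.cos(ph)*bx-np.sin(ph)*zz;n=np.sin(ph)*bx+np.cos(ph)*zz;y=np.cross(n,d)
    return np.stack([d,y,n],1),H+105*(-np.cos(th)*bx+np.sin(th)*zz)+18.7*d
th=np.radians(np.linspace(3.8,91,N+1));ph=np.radians(np.linspace(45,90,N+1))
prev=pose(th[0],ph[0]);print('start offs',Rt.T@(prev[1]-p))
rows=[]
for a,b in zip(th[1:],ph[1:]):
    q=pose(a,b);t=prev[0].T@(q[1]-prev[1])/10
    rows.append([0,1.25,0,round(t[0],2),0,round(t[2],2),.2]);prev=q
print(rows[:18]);print(rows[18:]);print(prev[1])
E
python3 arc.py
```

```text
start offs [ 0.90242696 -0.19235398 -0.02119825]
[[0, 1.25, 0, np.float64(-0.29), 0, np.float64(0.3), 0.2], [0, 1.25, 0, np.float64(-0.28), 0, np.float64(0.31), 0.2], [0, 1.25, 0, np.float64(-0.27), 0, np.float64(0.31), 0.2], [0, 1.25, 0, np.float64(-0.26), 0, np.float64(0.32), 0.2], [0, 1.25, 0, np.float64(-0.26), 0, np.float64(0.32), 0.2], [0, 1.25, 0, np.float64(-0.25), 0, np.float64(0.33), 0.2], [0, 1.25, 0, np.float64(-0.24), 0, np.float64(0.33), 0.2], [0, 1.25, 0, np.float64(-0.23), 0, np.float64(0.34), 0.2], [0, 1.25, 0, np.float64(-0.23), 0, np.float64(0.34), 0.2], [0, 1.25, 0, np.float64(-0.22), 0, np.float64(0.35), 0.2], [0, 1.25, 0, np.float64(-0.21), 0, np.float64(0.35), 0.2], [0, 1.25, 0, np.float64(-0.2), 0, np.float64(0.35), 0.2], [0, 1.25, 0, np.float64(-0.19), 0, np.float64(0.36), 0.2], [0, 1.25, 0, np.float64(-0.19), 0, np.float64(0.36), 0.2], [0, 1.25, 0, np.float64(-0.18), 0, np.float64(0.37), 0.2], [0, 1.25, 0, np.float64(-0.17), 0, np.float64(0.37), 0.2], [0, 1.25, 0, np.float64(-0.16), 0, np.float64(0.37), 0.2], [0, 1.25, 0, np.float64(-0.15), 0, np.float64(0.3
[... 402 characters left out ...]
float64(0.39), 0.2], [0, 1.25, 0, np.float64(-0.08), 0, np.float64(0.4), 0.2], [0, 1.25, 0, np.float64(-0.07), 0, np.float64(0.4), 0.2], [0, 1.25, 0, np.float64(-0.06), 0, np.float64(0.4), 0.2], [0, 1.25, 0, np.float64(-0.06), 0, np.float64(0.4), 0.2], [0, 1.25, 0, np.float64(-0.05), 0, np.float64(0.4), 0.2], [0, 1.25, 0, np.float64(-0.04), 0, np.float64(0.4), 0.2], [0, 1.25, 0, np.float64(-0.03), 0, np.float64(0.4), 0.2], [0, 1.25, 0, np.float64(-0.02), 0, np.float64(0.4), 0.2], [0, 1.25, 0, np.float64(-0.01), 0, np.float64(0.4), 0.2], [0, 1.25, 0, np.float64(-0.0), 0, np.float64(0.4), 0.2], [0, 1.25, 0, np.float64(0.01), 0, np.float64(0.4), 0.2]]
[ 516.00422749 -276.42563902  156.28400799]
```

Request:
jog_arm --pt "0 1.25 0 -0.29 0 0.3 0.2" --pt "0 1.25 0 -0.28 0 0.31 0.2" --pt "0 1.25 0 -0.27 0 0.31 0.2" --pt "0 1.25 0 -0.26 0 0.32 0.2" --pt "0 1.25 0 -0.26 0 0.32 0.2" --pt "0 1.25 0 -0.25 0 0.33 0.2" --pt "0 1.25 0 -0.24 0 0.33 0.2" --pt "0 1.25 0 -0.23 0 0.34 0.2" --pt "0 1.25 0 -0.23 0 0.34 0.2" --pt "0 1.25 0 -0.22 0 0.35 0.2" --pt "0 1.25 0 -0.21 0 0.35 0.2" --pt "0 1.25 0 -0.2 0 0.35 0.2" --pt "0 1.25 0 -0.19 0 0.36 0.2" --pt "0 1.25 0 -0.19 0 0.36 0.2" --pt "0 1.25 0 -0.18 0 0.37 0.2" --pt "0 1.25 0 -0.17 0 0.37 0.2" --pt "0 1.25 0 -0.16 0 0.37 0.2" --pt "0 1.25 0 -0.15 0 0.38 0.2"

```text
clock: 8.6
eef_pos: [454.1, -300.3, 130.8]
tcp_rot: [-0.001, 1.179, 0.376]
contact_force: [-0.9, -1.2, 0.3]
opening: 0.203
```

```bash
python3 st.py; python3 - <<'E'
from h import *
p,d=r.grab_frame('wrist')
q,d2=r.grab_frame('scene')
cv2.imwrite('pics/w4.png',np.vstack([p[100:400,:,::-1][:, 100:540],cv2.resize(q[190:300,170:331,::-1],(440,300))]))
E
```

```text
clock 8.6
qpos [-0.812  0.305  2.044  0.565  0.723 -1.605]
eef_pos [ 454.146 -300.333  130.772]
tcp_rot [-0.001  1.179  0.376]
contact_force [-0.916 -1.168  0.312]
wrist_torque [-0.09   0.277  0.   ]
opening 0.20282131379508916
[[ 0.355 -0.368  0.859]
 [ 0.14   0.93   0.34 ]
 [-0.924 -0.     0.382]]
```

View pics/w4.png

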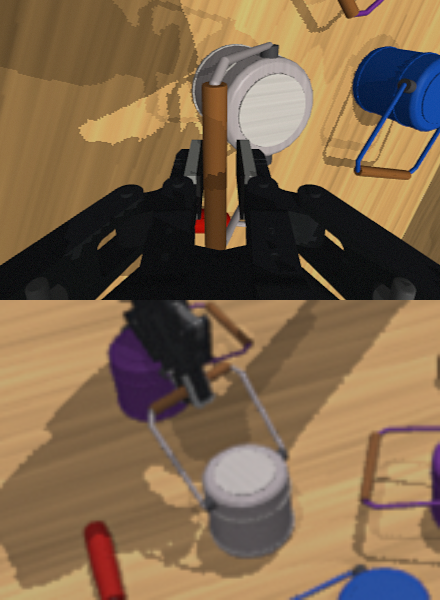

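The grip has followed and rests on the rear pad, at about (215,165) in the wrist crop. In the scene crop the tin has not shifted, still about (248,500). I continue the arc.

Request:
jog_arm --pt "0 1.25 0 -0.14 0 0.38 0.2" --pt "0 1.25 0 -0.14 0 0.38 0.2" --pt "0 1.25 0 -0.13 0 0.38 0.2" --pt "0 1.25 0 -0.12 0 0.39 0.2" --pt "0 1.25 0 -0.11 0 0.39 0.2" --pt "0 1.25 0 -0.1 0 0.39 0.2" --pt "0 1.25 0 -0.09 0 0.39 0.2" --pt "0 1.25 0 -0.08 0 0.4 0.2" --pt "0 1.25 0 -0.07 0 0.4 0.2" --pt "0 1.25 0 -0.06 0 0.4 0.2" --pt "0 1.25 0 -0.06 0 0.4 0.2" --pt "0 1.25 0 -0.05 0 0.4 0.2" --pt "0 1.25 0 -0.04 0 0.4 0.2" --pt "0 1.25 0 -0.03 0 0.4 0.2" --pt "0 1.25 0 -0.02 0 0.4 0.2" --pt "0 1.25 0 -0.01 0 0.4 0.2" --pt "0 1.25 0 0 0 0.4 0.2" --pt "0 1.25 0 0.01 0 0.4 0.2" --pt "0 0 0 0 0 0 0.2" --pt "0 0 0 0 0 0 0.2"

```text
clock: 10.7
eef_pos: [515.5, -275.8, 156.4]
tcp_rot: [1.479, 1.57, 1.857]
contact_force: [0.3, -0.2, 0.3]
opening: 0.201
```

```bash
python3 st.py; python3 - <<'E'
from h import *
p,d=r.grab_frame('wrist')
q,d2=r.grab_frame('scene')
np.save('pics/w5s.npy',d2);cv2.imwrite('pics/w5s.png',q[:,:,::-1])
cv2.imwrite('pics/w5.png',np.vstack([p[100:400,:,::-1][:, 100:540],cv2.resize(q[190:300,170:331,::-1],(440,300))]))
E
```

```text
clock 10.7
qpos [-0.494  0.373  1.789  0.     0.98  -0.872]
eef_pos [ 515.517 -275.789  156.441]
tcp_rot [1.479 1.57  1.857]
contact_force [ 0.288 -0.226  0.264]
wrist_torque [-0.026 -0.013 -0.003]
opening 0.20125117436625978
[[-0.    -0.369  0.929]
 [ 0.     0.929  0.369]
 [-1.     0.     0.   ]]
```

View pics/w5.png

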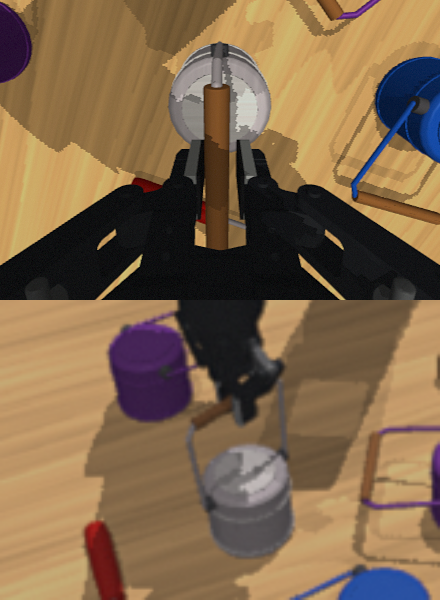

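The bail is upright over the tin and the tin has not moved. I average some force readings for a baseline before I pinch.

```bash
cat > favg.py <<'E'
from h import *
import sys
np.set_printoptions(precision=3,suppress=True)
n=int(sys.argv[1]);F=[];J=[];T=[]
for i in range(n):
    r.grab_frame('wrist');s=r.sense();F.append(s['contact_force']);J.append(s['joint_efforts'][1:3]);T.append(s['wrist_torque'])
F=np.array(F);print('F',F.mean(0),'sd',F.std(0),'T',np.mean(T,0),'J',np.mean(J,0),np.std(J,0),'p',s['eef_pos'],'t',s['clock'],'op',s['opening'])
E
python3 favg.py 14
```

```text
F [-0.006  0.135  0.075] sd [0.464 0.526 0.36 ] T [0.003 0.004 0.016] J [-57.811 -30.195] [0.058 0.02 ] p [ 515.446 -276.038  156.664] t 11.5 op 0.2011420175929078
```

Request:
jog_arm --pt "0 0 0 0 0 0 0.1" --pt "0 0 0 0 0 0 0" --pt "0 0 0 0 0 0 0" --pt "0 0 0 0 0 0 0" --pt "0 0 0 0 0 0 0" --pt "0 0 0 0 0 0 0" --force 45

```text
clock: 12.1
eef_pos: [515.5, -276.0, 156.7]
tcp_rot: [-0.865, 1.571, -0.488]
contact_force: [-2.0, -0.6, 2.7]
opening: 0.119
```

```bash
python3 st.py; python3 - <<'E'
from h import *
p,d=r.grab_frame('wrist')
q,d2=r.grab_frame('scene')
cv2.imwrite('pics/w6.png',np.vstack([p[100:400,:,::-1][:, 100:540],cv2.resize(q[190:300,170:331,::-1],(440,300))]))
E
```

```text
clock 12.1
qpos [-0.494  0.372  1.789  0.     0.98  -0.872]
eef_pos [ 515.479 -276.039  156.736]
tcp_rot [-0.865  1.571 -0.488]
contact_force [-1.955 -0.615  2.727]
wrist_torque [0.066 0.084 0.009]
opening 0.11864517930907156
[[ 0.    -0.368  0.93 ]
 [-0.     0.93   0.368]
 [-1.    -0.     0.   ]]
```

View pics/w6.png

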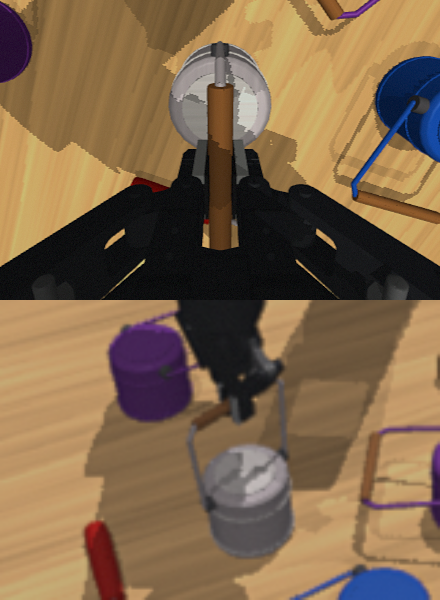

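The grip is pinched, opening 0.119, which fits a 12 mm bar. Next I lift straight up, slowly at first.

Request:
jog_arm --pt "0 0 0 -0.2 0 0 0" --pt "0 0 0 -0.3 0 0 0" --pt "0 0 0 -0.3 0 0 0" --pt "0 0 0 -0.4 0 0 0" --pt "0 0 0 -0.6 0 0 0" --pt "0 0 0 -0.8 0 0 0" --pt "0 0 0 -1.0 0 0 0" --pt "0 0 0 -1.2 0 0 0" --pt "0 0 0 -1.4 0 0 0" --pt "0 0 0 -1.5 0 0 0" --pt "0 0 0 -1.5 0 0 0" --pt "0 0 0 -1.5 0 0 0" --pt "0 0 0 -1.5 0 0 0" --pt "0 0 0 -1.4 0 0 0" --pt "0 0 0 -1.2 0 0 0" --pt "0 0 0 -1.0 0 0 0" --pt "0 0 0 -0.7 0 0 0" --pt "0 0 0 -0.4 0 0 0" --pt "0 0 0 -0.2 0 0 0"

```text
clock: 14.1
eef_pos: [515.4, -276.0, 327.7]
tcp_rot: [2.196, 1.571, 2.574]
contact_force: [0.1, -0.4, -3.8]
opening: 0.119
```

```bash
python3 favg.py 12; python3 - <<'E'
from h import *
p,d=r.grab_frame('wrist')
q,d2=r.grab_frame('scene')
cv2.imwrite('pics/w7.png',np.vstack([p[100:400,:,::-1][:, 100:540],cv2.resize(q[150:260,170:331,::-1],(440,300))]))
np.set_printoptions(precision=3,suppress=True)
for n in('top','scene'):
    X=np.load(f'pics/pr_{n}.npy')
    # project on cradle frame
    yaw=.195;cx=np.array([np.cos(yaw),np.sin(yaw)]);cy=np.array([-cx[1],cx[0]])
    rel=X[:,:2]-[552,241];a=rel@cx;b=rel@cy
    for s in(1,-1):
        m=(b*s>22)&(b*s<46)&(a<55)&(a>-30)
        f=np.polyfit(a[m],b[m],1);e=m&(a<-5)
        print(n,s,m.sum(),'slope',f,'amin',np.percentile(a[m],[0,2]))
        bins=np.arange(-30,56,7)
        print([(int(k),round(float(np.median(X[m&(a>=k)&(a<k+7),2])),1)) for k in bins if (m&(a>=k)&(a<k+7)).sum()])
E
```

```text
F [-0.016 -0.097 -4.075] sd [0.364 0.375 0.58 ] T [ 0.004  0.012 -0.022] J [-55.482 -38.89 ] [0.289 0.236] p [ 515.423 -276.035  327.57 ] t 14.7 op 0.12031331306434737
top 1 101 slope [ 0.019 32.553] amin [-27.923 -27.124]
[(-30, 313.2), (-23, 305.1), (-16, 294.8), (-9, 288.6), (-2, 288.5), (5, 294.5), (12, 303.3), (19, 305.0), (26, 304.0), (33, 303.6), (40, 305.0), (47, 303.2), (54, 303.9)]
top -1 101 slope [  0.018 -35.128] amin [-28.465 -25.67 ]
[(-30, 311.5), (-23, 305.8), (-16, 292.5), (-9, 290.3), (-2, 287.9), (5, 293.1), (12, 302.6), (19, 302.2), (26, 305.3), (33, 303.3), (40, 306.0), (47, 304.9), (54, 305.0)]
scene 1 102 slope [ 0.002 31.773] amin [-23.539 -21.393]
[(-30, 309.5), (-23, 308.0), (-16, 297.6), (-9, 287.9), (-2, 287.5), (5, 287.1), (12, 294.8), (19, 301.6), (26, 302.3), (33, 303.3), (40, 302.4), (47, 302.5)]
scene -1 103 slope [ -0.01  -35.912] amin [-24.985 -20.667]
[(-30, 309.5), (-23, 307.5), (-16, 297.4), (-9, 289.2), (-2, 287.6), (5, 288.1), (12, 292.9), (19, 300.8), (26, 303.5), (33, 303.7), (40, 303.2), (47, 303.9), (54, 304.0)]
```

View pics/w7.png

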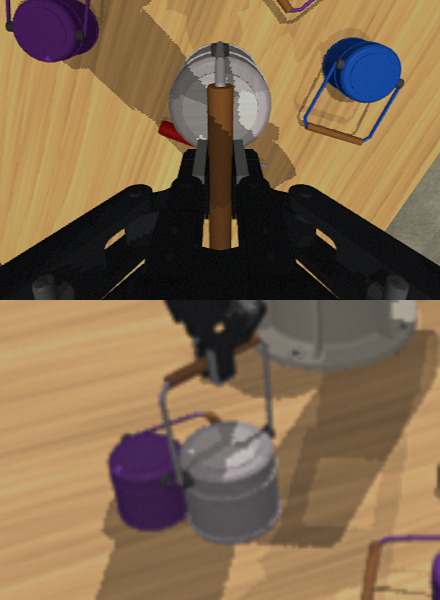

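It lifted cleanly: the tin hangs upright in the fingers and weighs about 4.15 N, so I expect about 50 mm of sink. Refined seat is about (552.3,239.3), yaw 0.20. I turn 10° to the cradle's heading and start across.

Request:
jog_arm --pt "0.4 0 0 0 0 0 0" --pt "0.8 0 0 0 0 0 0" --pt "1.0 0 0 0 0 0 0" --pt "1.2 0 0 0 0 0 0" --pt "1.5 0 0 0 0 0 0" --pt "1.5 0 0 0 0 0 0" --pt "1.2 0 0 0 0 0 0" --pt "1.0 0 0 0 0 0 0" --pt "0.8 0 0 0 0 0 0" --pt "0.5 0 0 0 0 0 0" --pt "0.2 0 0 0 0 0 0" --pt "0 0 0 0 0.4 0.051 0" --pt "0 0 0 0 0.8 0.102 0" --pt "0 0 0 0 1.2 0.154 0" --pt "0 0 0 0 1.6 0.205 0" --pt "0 0 0 0 2.0 0.256 0" --pt "0 0 0 0 2.0 0.256 0" --pt "0 0 0 0 2.0 0.256 0" --pt "0 0 0 0 2.0 0.256 0" --pt "0 0 0 0 2.0 0.256 0"

```text
clock: 16.8
eef_pos: [504.5, -133.2, 327.8]
tcp_rot: [0.765, 1.57, 0.966]
contact_force: [0.6, -0.8, -4.1]
opening: 0.126
```

Request:
jog_arm --pt "0 0 0 0 2.0 0.256 0" --pt "0 0 0 0 2.0 0.256 0" --pt "0 0 0 0 2.0 0.256 0" --pt "0 0 0 0 2.0 0.256 0" --pt "0 0 0 0 2.0 0.256 0" --pt "0 0 0 0 2.0 0.256 0" --pt "0 0 0 0 2.0 0.256 0" --pt "0 0 0 0 2.0 0.256 0" --pt "0 0 0 0 2.0 0.256 0" --pt "0 0 0 0 2.0 0.256 0" --pt "0 0 0 0 2.0 0.256 0" --pt "0 0 0 0 2.0 0.256 0" --pt "0 0 0 0 2.0 0.256 0" --pt "0 0 0 0 2.0 0.256 0" --pt "0 0 0 0 2.0 0.256 0" --pt "0 0 0 0 2.0 0.256 0" --pt "0 0 0 0 1.6 0.205 0" --pt "0 0 0 0 1.2 0.154 0" --pt "0 0 0 0 0.8 0.102 0" --pt "0 0 0 0 0.2 0.025 0"

```text
clock: 18.8
eef_pos: [478.2, 225.4, 327.6]
tcp_rot: [2.971, 1.571, -3.11]
contact_force: [0.1, -0.3, -4.9]
opening: 0.123
```

```bash
python3 st.py; python3 - <<'E'
from h import *
import pickle
c=cam('wrist');p,d=r.grab_frame('wrist');np.save('pics/w8.npy',d);pickle.dump(c,open('pics/w8.pkl','wb'));cv2.imwrite('pics/w8w.png',p[:,:,::-1])
q,d2=r.grab_frame('scene');cv2.imwrite('pics/s8.png',q[:,:,::-1]);np.save('pics/s8.npy',d2)
t,d3=r.grab_frame('top');cv2.imwrite('pics/t8.png',t[:,:,::-1]);np.save('pics/t8.npy',d3)
cv2.imwrite('pics/w8.png',np.vstack([np.hstack([p[::1,:,::-1][100:380,100:500]]),cv2.resize(q[90:230,360:560,::-1],(400,280))]))
E
```

```text
clock 18.8
qpos [0.438 0.119 1.72  0.    1.302 0.236]
eef_pos [478.184 225.376 327.568]
tcp_rot [ 2.971  1.571 -3.11 ]
contact_force [ 0.135 -0.282 -4.947]
wrist_torque [ 0.058 -0.05  -0.006]
opening 0.12260884559492667
[[-0.    -0.201  0.98 ]
 [-0.     0.98   0.201]
 [-1.     0.    -0.   ]]
```

View pics/w8.png

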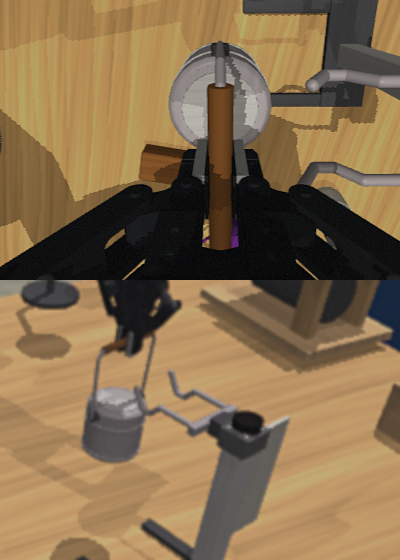

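View pics/w8w.png

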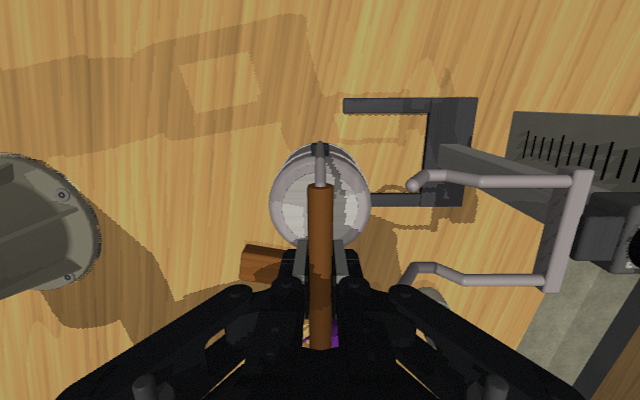

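The wrist view shows the whole cradle: front prong tips at about (412,187) and (408,275), prongs level in the image, so the heading fits. I measure the prongs in the tool frame.

```bash
python3 - <<'E'
from h import *
import pickle
np.set_printoptions(precision=1,suppress=True)
c=pickle.load(open('pics/w8.pkl','rb'));X=cloud(c,np.load('pics/w8.npy'))
Rt=np.array([[0,-.201,.98],[0,.98,.201],[-1,0,0]]);p=np.array([478.2,225.4,327.6])
T=(X-p)@Rt   # tool coords
U=np.zeros(X.shape[:2],bool);U[160:300,400:600]=1
m=U&(X[...,2]>275)&(X[...,2]<330)
t=T[m];W=X[m]
for s,(lo,hi) in(('L',(15,50)),('R',(-50,-15))):
    k=(t[:,1]>lo)&(t[:,1]<hi)&(t[:,2]<125)
    f=np.polyfit(t[k,2],t[k,1],1);print(s,k.sum(),'y mean',t[k,1].mean(),'slope',f[0],'zmin',np.percentile(t[k,2],[0,3]))
    print([(int(b),round(float(np.median(W[k&(t[:,2]>=b)&(t[:,2]<b+6)][:,2])),1),round(float(np.median(t[k&(t[:,2]>=b)&(t[:,2]<b+6)][:,1])),1)) for b in range(40,130,6) if (k&(t[:,2]>=b)&(t[:,2]<b+6)).sum()>3])
# grip
g=np.zeros_like(U);g[187:240,305:335]=1;hsv=cv2.cvtColor(cv2.imread('pics/w8w.png'),cv2.COLOR_BGR2HSV)
k=g&(hsv[...,1]>120)&(X[...,2]>300);print('grip tool',T[k].mean(0),'ymax',T[k][:,1].max(),'zmax',X[k][:,2].max(),np.polyfit(T[k][:,1],T[k][:,2],1))
# bar
b=np.zeros_like(U);b[165:295,540:595]=1;k=b&(X[...,2]>285)&(X[...,2]<330);print('bar',np.percentile(T[k],[2,50,98],axis=0))
E
```

```text
L 1714 y mean 35.466063317165116 slope -0.006142243722362581 zmin [48.  50.2]
[(46, 310.7, 35.2), (52, 309.6, 36.6), (58, 298.6, 37.4), (64, 288.6, 36.7), (70, 287.5, 35.3), (76, 288.0, 35.3), (82, 293.4, 35.3), (88, 300.3, 35.5), (94, 303.6, 35.7), (100, 303.5, 35.6), (106, 303.5, 35.7), (112, 303.5, 35.6), (118, 303.7, 35.5), (124, 303.5, 34.9)]
R 1390 y mean -31.512149851836373 slope -0.014397923393355602 zmin [50.8 54.8]
[(46, 308.4, -30.0), (52, 304.9, -30.0), (58, 297.1, -30.3), (64, 288.1, -30.5), (70, 287.3, -31.7), (76, 287.9, -31.7), (82, 292.8, -31.3), (88, 299.7, -31.4), (94, 303.3, -31.2), (100, 303.2, -31.3), (106, 303.5, -31.2), (112, 303.4, -31.1), (118, 303.3, -31.5), (124, 303.2, -31.2)]
grip tool [-22.8  33.4  -0.1] ymax 79.31154806311433 zmax 469.4593898442939 [-0.  0.]
bar [[ 16.9 -36.1 133.2]
 [ 22.8   7.6 149.5]
 [ 35.2  41.9 170.3]]
```

```bash
python3 - <<'E'
from h import *
import pickle
np.set_printoptions(precision=1,suppress=True)
c=pickle.load(open('pics/w8.pkl','rb'));X=cloud(c,np.load('pics/w8.npy'))
Rt=np.array([[0,-.201,.98],[0,.98,.201],[-1,0,0]]);p=np.array([478.2,225.4,327.6])
for v in(180,184,186,188,192,200): print(v,(X[v,320]-p)@Rt, X[v,320,2])
print('plane end',(plane(c,320,185,348)-p)@Rt)
E
```

```text
180 [-18.1  47.1  -0.1] 345.68964415803543
184 [-20.4  45.9  -0.1] 347.97660787847514
186 [-19.5  44.8  -0.1] 347.0787394072785
188 [-21.8  44.5  -0.1] 349.3516988382254
192 [-23.1  43.2  -0.1] 350.7359366682402
200 [-23.3  39.7  -0.1] 350.94275417855147
plane end [-20.4  45.5  -0.1]
```

Grip centre is level with the TCP; the cradle mid is 2 mm to +y and its seat 74.5 mm ahead. I slide in over the seat.

Request:
jog_arm --pt "0 0 0 0 0.05 0.2 0" --pt "0 0 0 0 0.05 0.4 0" --pt "0 0 0 0 0.05 0.6 0" --pt "0 0 0 0 0.05 0.8 0" --pt "0 0 0 0 0 0.9 0" --pt "0 0 0 0 0 0.9 0" --pt "0 0 0 0 0 0.9 0" --pt "0 0 0 0 0 0.8 0" --pt "0 0 0 0 0 0.7 0" --pt "0 0 0 0 0 0.6 0" --pt "0 0 0 0 0 0.4 0" --pt "0 0 0 0 0 0.2 0" --pt "0 0 0 0 0 0.05 0" --pt "0 0 0 0 0 0 0" --pt "0 0 0 0 0 0 0"

```text
clock: 20.45
eef_pos: [550.8, 241.5, 327.7]
tcp_rot: [-3.113, 1.571, -2.912]
contact_force: [-0.6, 0.3, -4.5]
opening: 0.123
```

```bash
python3 favg.py 10; python3 - <<'E'
from h import *
import pickle
np.set_printoptions(precision=3,suppress=True)
s=r.sense();Rt=R.from_euler('xyz',s['tcp_rot']).as_matrix();P0=s['eef_pos']
c=cam('wrist');p,d=r.grab_frame('wrist');cv2.imwrite('pics/w9w.png',p[:,:,::-1])
q,d2=r.grab_frame('scene')
X=cloud(c,d);T=(X-P0)@Rt
m=(X[...,2]>275)&(X[...,2]<330);t=T[m];W=X[m]
for n,(lo,hi) in(('L',(22,46)),('R',(-46,-22))):
    k=(t[:,1]>lo)&(t[:,1]<hi)&(abs(t[:,2])<35)
    print(n,k.sum(),t[k,1].mean().round(1),'zmin',t[k,2].min().round(1),[(b,round(float(np.median(W[k&(t[:,2]>=b)&(t[:,2]<b+5)][:,2])),1)) for b in range(-30,35,5) if (k&(t[:,2]>=b)&(t[:,2]<b+5)).sum()>3])
cv2.imwrite('pics/w9.png',np.vstack([p[100:380,100:500,::-1],cv2.resize(q[90:230,360:560,::-1],(400,280))]))
E
```

```text
F [ 0.143  0.111 -3.997] sd [0.508 0.405 0.358] T [-0.004 -0.012  0.003] J [-57.656 -38.991] [0.05  0.006] p [551.042 241.484 327.687] t 20.95 op 0.12124749200404211
L 1237 34.4 zmin -26.3 [(-30, 310.5), (-25, 311.3), (-20, 306.1), (-15, 298.6), (-10, 290.0), (-5, 287.1), (0, 287.9), (5, 290.1), (10, 295.8), (15, 301.4), (20, 303.6), (25, 303.7), (30, 303.6)]
R 91 -32.2 zmin 28.3 [(25, 301.3), (30, 303.2)]
```

View pics/w9.png

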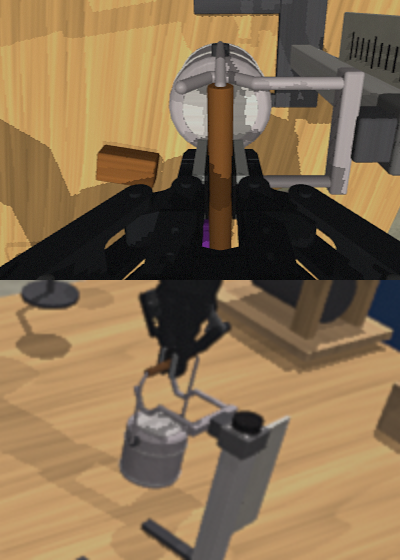

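Seat flat spans about −8 to +6 mm about the TCP and the prongs sit at +34.4 and −32.2 mm, so it is well placed. I lower it to just above the seat.

Request:
jog_arm --pt "0 0 0 0.2 0.05 0 0" --pt "0 0 0 0.4 0.05 0 0" --pt "0 0 0 0.4 0 0 0" --pt "0 0 0 0.4 0 0 0" --pt "0 0 0 0.4 0 0 0" --pt "0 0 0 0.4 0 0 0" --pt "0 0 0 0.4 0 0 0" --pt "0 0 0 0.4 0 0 0" --pt "0 0 0 0.4 0 0 0" --pt "0 0 0 0.3 0 0 0" --pt "0 0 0 0.2 0 0 0" --pt "0 0 0 0.2 0 0 0" --pt "0 0 0 0.1 0 0 0" --pt "0 0 0 0 0 0 0"

```text
clock: 22.45
eef_pos: [550.8, 242.5, 285.5]
tcp_rot: [-2.766, 1.571, -2.565]
contact_force: [0.4, -0.1, -4.4]
opening: 0.124
```

```bash
python3 favg.py 6; python3 - <<'E'
from h import *
q,d2=r.grab_frame('scene');cv2.imwrite('pics/s10.png',cv2.resize(q[110:210,390:520,::-1],None,fx=5,fy=5,interpolation=cv2.INTER_CUBIC))
E
```

```text
F [-0.098 -0.314 -3.856] sd [0.274 0.594 0.461] T [0.005 0.002 0.   ] J [-58.474 -37.599] [0.057 0.049] p [550.866 242.501 285.782] t 22.75 op 0.1226167620049402
```

View pics/s10.png

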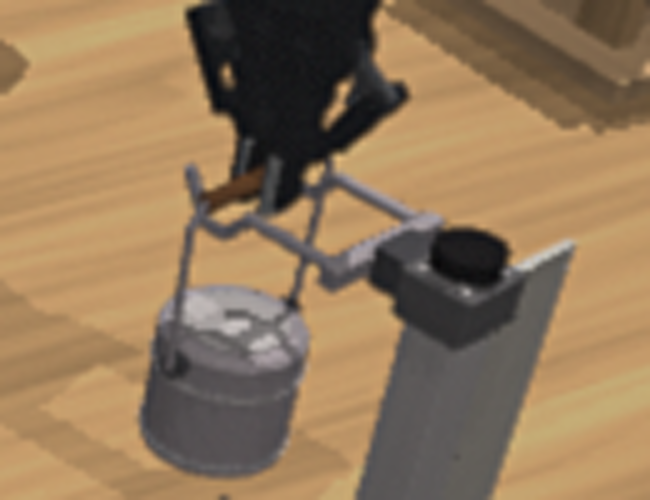

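The grip is between the tips and the rise, just above the seat (scene crop about (235,185)). I keep lowering at 20 mm/s.

Request:
jog_arm --pt "0 0 0 0.1 0 0 0" --pt "0 0 0 0.15 0 0 0" --pt "0 0 0 0.15 0 0 0" --pt "0 0 0 0.15 0 0 0" --pt "0 0 0 0.15 0 0 0" --pt "0 0 0 0.15 0 0 0" --pt "0 0 0 0.2 0 0 0" --pt "0 0 0 0.2 0 0 0" --pt "0 0 0 0.2 0 0 0" --pt "0 0 0 0.2 0 0 0" --pt "0 0 0 0.2 0 0 0" --pt "0 0 0 0.2 0 0 0" --pt "0 0 0 0.2 0 0 0" --pt "0 0 0 0.2 0 0 0" --pt "0 0 0 0.2 0 0 0" --pt "0 0 0 0.2 0 0 0" --pt "0 0 0 0.15 0 0 0" --pt "0 0 0 0.1 0 0 0" --pt "0 0 0 0 0 0 0"

```text
clock: 24.7
eef_pos: [550.8, 242.5, 254.6]
tcp_rot: [-0.529, 1.571, -0.328]
contact_force: [-0.3, -0.4, -1.9]
opening: 0.12
```

```bash
python3 favg.py 10; python3 - <<'E'
from h import *
q,d2=r.grab_frame('scene');p,d=r.grab_frame('wrist');cv2.imwrite('pics/s11.png',np.vstack([p[100:380,100:500,::-1],cv2.resize(q[110:220,380:537,::-1],(400,280),interpolation=cv2.INTER_CUBIC)]))
E
```

```text
F [-0.07  -0.146 -1.774] sd [0.46  0.421 0.541] T [0.006 0.051 0.001] J [-58.129 -35.808] [0.053 0.029] p [550.827 242.508 254.672] t 25.2 op 0.11649029112028128
```

View pics/s11.png

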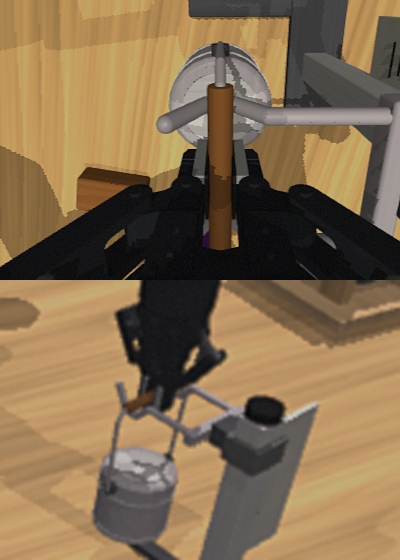

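The balance is taking load: the hand still carries 1.85 N of 4.1 N, so about 23 mm remain. I go down 18 mm and measure again.

Request:
jog_arm --pt "0 0 0 0.1 0 0 0" --pt "0 0 0 0.15 0 0 0" --pt "0 0 0 0.2 0 0 0" --pt "0 0 0 0.2 0 0 0" --pt "0 0 0 0.2 0 0 0" --pt "0 0 0 0.2 0 0 0" --pt "0 0 0 0.2 0 0 0" --pt "0 0 0 0.2 0 0 0" --pt "0 0 0 0.15 0 0 0" --pt "0 0 0 0.1 0 0 0" --pt "0 0 0 0.1 0 0 0" --pt "0 0 0 0 0 0 0" --pt "0 0 0 0 0 0 0"

```text
clock: 26.6
eef_pos: [550.9, 242.5, 236.7]
tcp_rot: [0.055, 1.571, 0.256]
contact_force: [-0.3, 0.1, -0.5]
opening: 0.123
```

```bash
python3 favg.py 24
```

```text
F [-0.044  0.07  -0.445] sd [0.434 0.322 0.303] T [-0.014  0.031  0.012] J [-57.777 -34.443] [0.014 0.046] p [550.821 242.501 236.639] t 27.8 op 0.11792231715196376
```

Request:
jog_arm --pt "0 0 0 0.1 0 0 0" --pt "0 0 0 0.1 0 0 0" --pt "0 0 0 0.1 0 0 0" --pt "0 0 0 0.1 0 0 0" --pt "0 0 0 0.1 0 0 0" --pt "0 0 0 0.1 0 0 0" --pt "0 0 0 0 0 0 0" --pt "0 0 0 0 0 0 0"

```text
clock: 28.6
eef_pos: [550.8, 242.5, 230.6]
tcp_rot: [-1.423, 1.571, -1.222]
contact_force: [0.2, -0.0, -0.6]
opening: 0.124
```

```bash
python3 favg.py 60
```

```text
F [-0.005  0.043  0.07 ] sd [0.512 0.423 0.517] T [ 0.014 -0.002 -0.001] J [-57.642 -33.859] [0.01 0.04] p [550.806 242.462 230.63 ] t 31.6 op 0.11646927096572461
```

The vertical force is now 0.07 N, equal to the empty-hand baseline (0.075), so the balance carries the tin. Before I release, I check the seating.

```bash
python3 - <<'E'
from h import *
np.set_printoptions(precision=1,suppress=True)
s=r.sense();Rt=R.from_euler('xyz',s['tcp_rot']).as_matrix();P0=s['eef_pos']
c=cam('wrist');p,d=r.grab_frame('wrist');q,d2=r.grab_frame('scene')
X=cloud(c,d);T=(X-P0)@Rt
m=(X[...,2]>215)&(X[...,2]<275)&(T[...,1]>22)&(T[...,1]<46)&(abs(T[...,2])<40)
t=T[m];W=X[m];print('tip zmin',t[:,2].min(),[(b,round(float(np.median(W[(t[:,2]>=b)&(t[:,2]<b+5)][:,2])),1)) for b in range(-30,40,5) if ((t[:,2]>=b)&(t[:,2]<b+5)).sum()>3])
cv2.imwrite('pics/s12.png',np.vstack([p[100:380,100:500,::-1],cv2.resize(q[120:230,380:537,::-1],(400,280),interpolation=cv2.INTER_CUBIC)]))
E
```

```text
tip zmin -25.885524312336347 [(-30, 264.4), (-25, 265.3), (-20, 260.1), (-15, 252.2), (-10, 248.0), (-5, 253.3), (0, 253.0), (5, 245.3), (10, 249.9), (15, 255.3), (20, 257.6), (25, 257.7), (30, 257.6), (35, 257.6)]
```

View pics/s12.png

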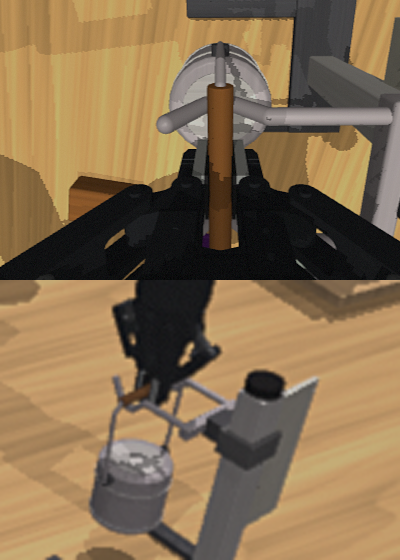

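Seated: rear prong level dropped 303.6→257.6 mm, so sunk about 46 mm; grip is centred between tip and rise, and the tin hangs upright. The weight readings suggest up to 2–3 mm more, so I go 1 mm lower, then relax the grip and open slowly.

Request:
jog_arm --pt "0 0 0 0.05 0 0 0" --pt "0 0 0 0.05 0 0 0" --pt "0 0 0 0 0 0 0" --pt "0 0 0 0 0 0 0" --pt "0 0 0 0 0 0 0.12" --pt "0 0 0 0 0 0 0.13" --pt "0 0 0 0 0 0 0.14" --pt "0 0 0 0 0 0 0.15" --pt "0 0 0 0 0 0 0.16" --pt "0 0 0 0 0 0 0.17" --pt "0 0 0 0 0 0 0.18" --pt "0 0 0 0 0 0 0.2" --pt "0 0 0 0 0 0 0.22" --pt "0 0 0 0 0 0 0.25" --pt "0 0 0 0 0 0 0.28" --pt "0 0 0 0 0 0 0.31" --pt "0 0 0 0 0 0 0.35" --pt "0 0 0 0 0 0 0.35" --force 20

```text
clock: 33.5
eef_pos: [550.8, 242.5, 229.6]
tcp_rot: [-3.055, 1.571, -2.854]
contact_force: [-0.1, -0.1, -0.2]
opening: 0.354
```

```bash
python3 favg.py 4; python3 - <<'E'
from h import *
q,d2=r.grab_frame('scene');p,d=r.grab_frame('wrist');cv2.imwrite('pics/s13.png',np.vstack([p[100:380,100:500,::-1],cv2.resize(q[120:230,380:537,::-1],(400,280),interpolation=cv2.INTER_CUBIC)]))
E
```

```text
F [-0.296 -0.046  0.086] sd [0.39  0.413 0.27 ] T [-0.004 -0.004  0.019] J [-57.678 -33.856] [0.001 0.   ] p [550.805 242.498 229.664] t 33.7 op 0.3491784454106906
```

View pics/s13.png

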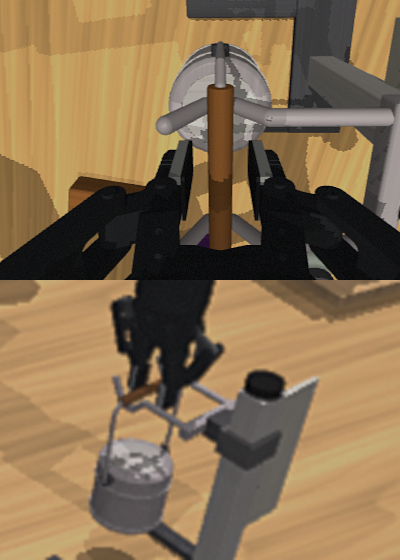

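The fingers are clear on both sides of the grip, at about (188..260) against the grip at 221 in the crop. The tin hangs on both prongs. I retreat straight up.

Request:
jog_arm --pt "0 0 0 -0.3 0 0 0.35" --pt "0 0 0 -0.6 0 0 0.35" --pt "0 0 0 -1 0 0 0.35" --pt "0 0 0 -1 0 0 0.35" --pt "0 0 0 -1 0 0 0.35" --pt "0 0 0 -1.5 0 0 0.35" --pt "0 0 0 -2 0 0 0.35" --pt "0 0 0 -2 0 0 0.35" --pt "0 0 0 -2 0 0 0.35" --pt "0 0 0 -2 0 0 0.35" --pt "0 0 0 -1 0 0 0.35" --pt "0 0 0 0 0 0 0.35" --pt "0 0 0 0 0 0 0.35"

```text
clock: 35.1
eef_pos: [550.6, 242.4, 373.2]
tcp_rot: [-2.863, 1.57, -2.662]
contact_force: [0.4, 0.1, -0.9]
opening: 0.35
```

```bash
python3 - <<'E'
from h import *
np.set_printoptions(precision=1,suppress=True)
s=r.sense();Rt=R.from_euler('xyz',s['tcp_rot']).as_matrix();P0=s['eef_pos'];print(P0,s['clock'])
def meas():
    c=cam('wrist');p,d=r.grab_frame('wrist');X=cloud(c,d);T=(X-P0)@Rt
    m=(X[...,2]>215)&(X[...,2]<290)&(T[...,1]>22)&(T[...,1]<44)&(abs(T[...,2])<60)
    t=T[m];W=X[m]; k=(t[:,2]>20)&(t[:,2]<45);g=abs(t[:,2])<4
    print('prong rear',np.median(W[k][:,2]),'tip',t[:,2].min(),'grip top',np.percentile(W[g][:,2],90))
    hsv=cv2.cvtColor(np.ascontiguousarray(p[:,:,::-1]),cv2.COLOR_BGR2HSV)
    w=(hsv[...,1]>110)&(X[...,2]>235)&(X[...,2]<265)&(abs(T[...,2])<15)&(abs(T[...,1])<60)
    S=T[w];print('grip',S[:,1].min(),S[:,1].max(),np.median(S[:,2]),len(S),np.polyfit(S[:,1],S[:,2],1)[0])
    return p
for i in range(5): p=meas()
q,d2=r.grab_frame('scene');t,d3=r.grab_frame('top')
cv2.imwrite('pics/s14.png',np.vstack([p[100:380,100:500,::-1],cv2.resize(q[120:230,380:537,::-1],(400,280),interpolation=cv2.INTER_CUBIC)]))
cv2.imwrite('pics/s14s.png',q[:,:,::-1]);cv2.imwrite('pics/s14t.png',t[:,:,::-1])
E
```

```text
[550.6 242.4 373.2] 35.1
prong rear 257.80547220741335 tip -26.14491006429588 grip top 254.5112238564787
grip -56.5831297506432 44.748025973713496 -0.06769442928476858 1106 0.013601125619981393
prong rear 257.7340246840172 tip -25.434723945527796 grip top 254.5357077931185
grip -47.29159919862755 44.86181057126546 -0.3723146247189996 1137 0.002589365083806582
prong rear 257.8542014331413 tip -25.501022746736655 grip top 254.6186604825308
grip -53.77777971513128 44.77144432940843 0.42328829493145226 1101 -0.0003886192862288679
prong rear 257.8084491033952 tip -25.42412330714087 grip top 254.66479380997964
grip -53.007527071849196 44.80299177999751 0.4506335613548163 1110 0.0004376197623524009
prong rear 257.7582293966264 tip -25.325056207777177 grip top 254.59750714014922
grip -52.52666696470711 44.71260982393129 -0.35330193863316783 1142 0.004211045549503027
```

View pics/s14.png

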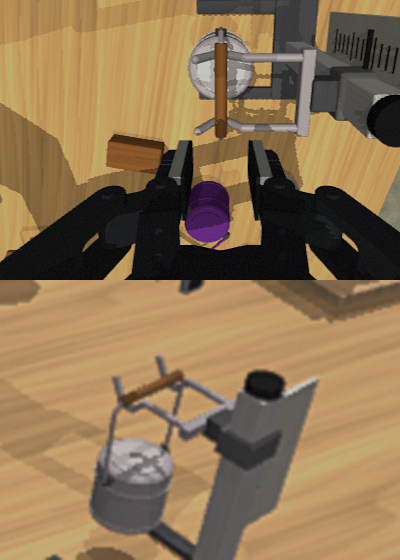

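View pics/s14s.png

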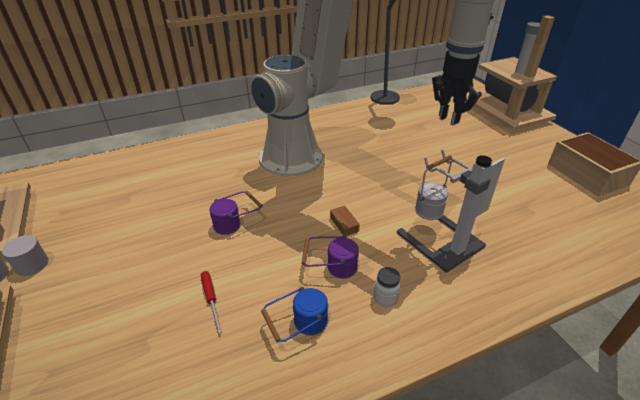

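The grip lies across both prongs: y from −47 to +45, x offset under 1 mm, sunk about 46 mm and steady over five frames. The tin hangs upright, the bystanders are where they were, and the hand is about 125 mm clear. I hand it in.

```bash
python3 -c "
from rig import r
print(r.sign_off())"
```

```text
the job is handed in; nothing more can be done
None
```

The steel tin is hanging in the balance with its grip across both prongs, and the job was handed in at about 35 s of the 72 s allowed; no verdict is reported.

**What I did:**
- I swung the bail upright with the grip held loosely between the fingers, and the tin did not visibly move.
- I pinched the grip, lifted the tin (about 4.1 N) and brought it in over the prongs.
- I lowered it until the force on the hand matched its unloaded reading (0.07 N against 0.075 N), then opened the fingers slowly and backed straight up.

**Last checks:**
- **Seating:** the grip is within about 1 mm of the seat in x and about 1 mm in y. Its heading matches the cradle to about 0.01 rad.
- **Sink:** the balance is about 46 mm down, and its level changed by about 0.1 mm over five frames.
- **Tin and hand:** the tin hangs upright, and the fingertips are about 130 mm above the grip.
- **Bystanders:** the jar, sanding block and screwdriver look unmoved in the scene picture. I did not measure them again.

**One disagreement:** the weight felt while lifting predicts about 49 mm of sink, against about 46 mm measured. The 3 mm gap is about 0.2 N, within the noise of the force readings. One edge of the grip's y extent was also noisy, reading −47 to −57 mm in different frames; the other edge was steady at +45 mm.

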